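# Fetch a heat sink from the blue tilt-out bin

## Task

Tilt the blue parts bin all the way forward on its bottom pivot, take out the aluminium heat sink inside it and set it down in the black tray without dropping it. Leave the blue bin tilted open.

Things in the scene. Friction and masses are not known exactly. Their poses are not given: they have to be found in the camera images.
- blue_bin (a joint): Hinge of the blue tilt-out bin, one of three (blue, yellow, red, any order) side by side in grey housings (108 mm wide, 157 mm high above the table), fronts towards the robot. 0 = shut, front upright; 1.22 rad = fully forward on its stop. Stiff, stays where left; about 2 N at the lip moves it. The bin is 94 mm wide inside; its floor is a ledge 50 mm from the hinge, 52 mm deep, with a low rear rim.
- blue_bin_lip (a point): Mid top edge of the blue bin's lip, a plate 62 wide, 6 thick that extends the front wall; shut, it stands 37 mm above the flat roof: a finger fits behind it, over the roof, to push it forward and down. z: up the wall from hinge to lip; y: along the hinge; x: into the bin (shut: away from robot). The hinge is 170 mm along -z and 3 mm along -x from here; the wall's inner face 3 mm along +x.
- sink_center (a point): Centre of the loose heat sink in the blue bin: silver finned aluminium block, 34 x 30 x 50 mm (its x, y, z), about 80 g. It starts upright on the ledge, hidden under the roof, y roughly along the hinge. With the bin fully forward it lies on the front wall's inner face (sloping 20 degrees), 50 mm side up the slope, 34 mm side square to it: grip across the 30 mm side, 25 to 38 mm free each side.
- black_tray: Black plastic tray fixed to the bench, left or right of the bins: 124 x 124 mm outside, 22 mm high, walls and floor 4 mm thick. Origin at the centre of its underside, z up, x and y along its sides. The red tray of the same size on the other side is not to be used.

How it is judged:
On the way:
1. the blue bin is tilted fully forward, the heat sink still in it (value of joint blue_bin above 1.05 rad and distance between sink_center and blue_bin_lip below 0.13 m), for 0.2 s.
At the end, for the whole second after the job is handed in: the heat sink lies at rest in the black tray, any way round, its centre within 50 mm of the tray's centre along each side and below 42 mm above the tray's underside, and the blue bin is still tilted open by more than 0.9 rad (x of sink_center in the frame of black_tray between -0.05 and 0.05 m and y of sink_center in the frame of black_tray between -0.05 and 0.05 m and z of sink_center in the frame of black_tray below 0.042 m and linear speed of sink below 0.03 m/s and value of joint blue_bin above 0.9 rad); the robot touches nothing.
It fails at once if the heat sink is dropped into the black tray from more than about 30 mm (x of sink_center in the frame of black_tray between -0.06 and 0.06 m and y of sink_center in the frame of black_tray between -0.06 and 0.06 m and z of sink_center in the frame of black_tray below 0.07 m and linear speed of sink above 0.8 m/s).
It also fails if it takes over 53 s, if anything falls off the work surface, if the arm or the gripper's body presses on something with over 40 N, if the wrist force passes 120 N, or if a joint passes its speed limit or range.

## Robot

A 7-joint arm with a two-finger parallel gripper is mounted at the origin on the work surface. World frame = base frame: x ahead of the robot, y to its left, z up, the work surface at z = 0. Lengths are in m, angles in rad, forces in N, time in s.
With the tool pointing down it reaches from about 0.425 to 0.925 m from the base axis. Payload 6.8 kg.
Tool frame: the origin (TCP) lies on the front face of the gripper's body, between the roots of the fingers; the fingertips stand 73 mm ahead of it and the grasp point (between the pads) lies 54 mm ahead of it (env.nose_length is the distance from the TCP to the fingertips, in m); z points along the fingers, y is the direction in which the jaws open and shut (so a half turn about z gives the same grasp; the last joint's range is limited). The gripper opens to 85 mm and grips with 20 to 120 N. Pads are 22 mm wide; open, the fingers measure 114 mm over their backs; the gripper's body (76 mm by 85 mm) begins 54 mm behind the grasp point. The pads swing forward as they close: fully open they stand 13 mm farther back than shut.
Start: joints at [-1.34, 0.477, 0.022, 1.555, -0.011, 1.109, -0.083], TCP at [0.224, 0.637, 0.304] pointing down, gripper open.
Joint ranges: [-2.96, 2.96], [-0.34, 2.1], [-1.41, 1.46], [0.24, 2.44], [-1.37, 4.51], [0.17, 1.92], [-2.96, 2.96]. Speed limits (rad/s): [2.39, 2.39, 3.14, 3.14, 3.14, 3.14, 3.14].

## Interface

Orientations are given as a unit quaternion [w, x, y, z].
In Python, from cell import env, kin, camera, calibration, job gives the robot as it stands. The module is installed in compiled form; this text tells all that it offers. Calls block until the motion is done:
- env.reach(position, orientation): joint-space move of the TCP to a pose.
- env.movel(position, velocity=0.15, rot=None, stop_force=None): straight line of the TCP; rot=None keeps the orientation; velocity is the mean speed in m/s. With stop_force (N) it stops when the force on the tool has changed by that much, and returns True; else False.
- env.goto_joints(angles): joint-space move.
- env.grip(opening, f_grip=None): finger opening in m; f_grip is the grip in N (None keeps the last); returns when the fingers have stopped.
- env.dwell(seconds).
- kin.inverse_kinematics(position, orientation): joint angles nearest the present ones, or None.
- env.get_state(): the state.
- camera(name): name is "scene" or "top"; returns (picture, depth): 384x512x3 uint8, blue, green, red; 384x512 float32, m along the optical axis (not along the pixel's ray), 0 where there is no reading.
- calibration(name): a dict with "fx", "fy", "cx", "cy" (pixels), "k1" (the pictures are not rectified: a ray, as slopes to the right and down, at radius r is drawn at 1 + k1 r^2 times it, then the intrinsics apply), "rvec" (rotation vector, rad) and "tvec" (3), from world to camera coordinates, as OpenCV has them. Camera axes: x right, y down, z forward; pixel columns grow to the right and rows downward; lengths in m; the calibration is good to about 2 mm. A picture is of the moment at which its call begins. calibration takes no time and is no camera call.
A pose or a line that the arm cannot do raises env.PlanningError and nothing moves.
- job.job_done(): hands the job in, once; it reports no verdict.
The state is a dict: "time": time; "qpos": joint angles; "joint_velocities": joint speeds; "joint_torque": joint torques, N m; "tcp_pos": TCP position; "orientation": TCP orientation; "force": force on the tool from outside, world axes, zero at the start; "torque": the same for the moment, N m; "opening": finger opening in m.
Only numpy, scipy, OpenCV 4.12 (cv2) and the standard library are available. Lean on these libraries where they do the work, as an engineer would, in place of code of your own. Each camera call takes 0.05 s, during which the arm holds its last target.

## Working session

There is one attempt and no reset: what is moved stays moved. The work goes in short steps, each a Python script; the robot and the scene stay as the last script left them, time stands still between calls to the robot, and variables do not carry over. Pictures are saved under pics/ and viewed, and the job is handed in when it is done.

```bash
mkdir -p pics
python3 - <<'E'
from cell import env,kin,camera,calibration,job
import cv2,numpy as np
for n in("scene","top"):
    p,d=camera(n); cv2.imwrite(f"pics/{n}0.png",p); np.savez(f"{n}0.npz",p=p,d=d)
    c=calibration(n); print(n,c, (d>0).mean())
s=env.get_state(); print(s["time"],s["tcp_pos"],s["orientation"],s["opening"])
E
```

```text
scene {'fx': 388.12792412167295, 'fy': 388.12792412167295, 'cx': 252.7732280366691, 'cy': 188.3394375513612, 'k1': 0.005174215441058486, 'rvec': array([ 2.46263301,  0.03116385, -0.01165826]), 'tvec': array([-0.51201668,  0.0663677 ,  1.14287647])} 0.9959971110026041
top {'fx': 354.74190084417995, 'fy': 354.74190084417995, 'cx': 252.8242771584226, 'cy': 191.4853563932323, 'k1': -0.0067938983177956176, 'rvec': array([ 2.18296027, -2.23494145,  0.0906588 ]), 'tvec': array([-0.00989754,  0.54277234,  0.95812785])} 0.9960174560546875
0.1 [0.22420042 0.63625898 0.30302846] [-9.11513273e-05  1.68570252e-01  9.85689304e-01 -8.11467133e-04] 0.08550143948319726
```

```bash
ls
```

```text
pics
scene0.npz
top0.npz
```

View pics/scene0.png

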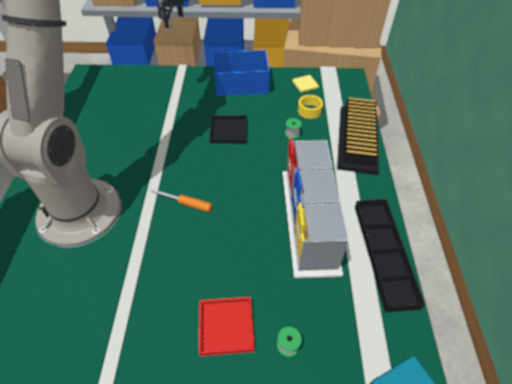

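View pics/top0.png

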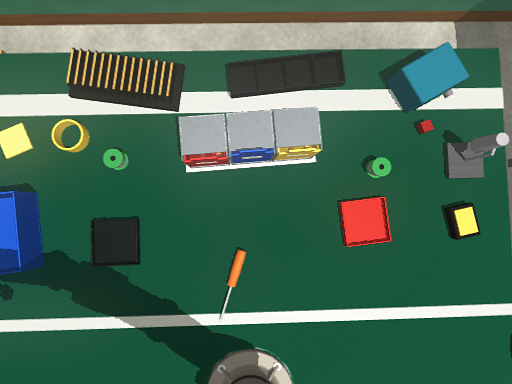

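```bash
cat > h.py <<'E'
import numpy as np,cv2
from cell import calibration
def cloud(n,d):
    c=calibration(n);K=np.array([[c['fx'],0,c['cx']],[0,c['fy'],c['cy']],[0,0,1]])
    v,u=np.mgrid[:d.shape[0],:d.shape[1]]
    uv=np.stack([u.ravel(),v.ravel()],1).astype(float)[:,None]
    s=cv2.undistortPoints(uv,K,np.array([c['k1'],0,0,0.]))[:,0]
    P=np.c_[s,np.ones(len(s))]*d.ravel()[:,None]
    R=cv2.Rodrigues(c['rvec'])[0]
    W=(P-c['tvec'].ravel())@R
    return W.reshape(*d.shape,3)
def ray(n,u,v,z):
    c=calibration(n);K=np.array([[c['fx'],0,c['cx']],[0,c['fy'],c['cy']],[0,0,1]])
    s=cv2.undistortPoints(np.array([[[u,v]]],float),K,np.array([c['k1'],0,0,0.]))[0,0]
    R=cv2.Rodrigues(c['rvec'])[0];o=-R.T@c['tvec'].ravel();dd=R.T@np.array([s[0],s[1],1])
    return o+dd*(z-o[2])/dd[2]
E
python3 - <<'E'
from h import *
for n in("scene","top"):
    f=np.load(n+"0.npz");W=cloud(n,f['d']);p=f['p']
    hsv=cv2.cvtColor(p,cv2.COLOR_BGR2HSV)
    x,y,z=W[...,0],W[...,1],W[...,2]
    # bins region
    reg=(x>.4)&(x<.95)&(abs(y)<.4)
    hi=reg&(z>.14)&(z<.17)
    q=W[hi][:, :]
    print(n,"roof",len(q),q.min(0),q.max(0),np.median(q[:,2]))
    r=cv2.minAreaRect(q[:,:2].astype(np.float32)); print(r)
    for nm,lo,up in(("blue",(100,120,40),(130,255,255)),("red",(0,150,60),(8,255,255)),("yel",(18,120,80),(32,255,255))):
        m=(cv2.inRange(hsv,lo,up)>0)&reg&(x>.55)
        q=W[m]; print(nm,len(q),q.min(0).round(4),q.max(0).round(4))
        t=q[(q[:,2]>.165)]
        print("  top",len(t), *( (t.min(0).round(4),t.max(0).round(4),np.median(t,0).round(4)) if len(t) else ()))
    k=p[85:200,160:340] if n=="top" else p[120:290,260:370]
    cv2.imwrite(f"pics/{n}0z.png",cv2.resize(k,None,fx=3.5,fy=3.5,interpolation=cv2.INTER_CUBIC))
    # tray
    blk=(p.max(2)<70)&(x>.2)&(x<.75)&(y>.1)&(y<.6)&(z>.014)&(z<.03)
    q=W[blk];print("tray rim",len(q),q.min(0).round(4),q.max(0).round(4)); print(cv2.minAreaRect(q[:,:2].astype(np.float32)))
E
```

```text
scene roof 4022 [ 0.60866907 -0.18445431  0.14005088] [0.73653146 0.15407585 0.16997044] 0.1559725613203
((0.6729022264480591, -0.014362633228302002), (0.11035656929016113, 0.3365957736968994), 3.605729103088379)
blue 196 [ 0.6223 -0.0675  0.0487] [0.6372 0.0303 0.1948]
  top 89 [ 0.6232 -0.0494  0.1659] [0.6325 0.0114 0.1948] [ 0.6266 -0.0276  0.1899]
red 163 [0.6079 0.0425 0.0724] [0.6383 0.1455 0.1949]
  top 70 [0.6079 0.0609 0.1654] [0.6179 0.1202 0.1949] [0.6123 0.0855 0.1903]
yel 1562 [ 0.6227 -0.1808  0.0178] [0.9241 0.3998 0.1956]
  top 101 [ 0.6227 -0.1613  0.1655] [ 0.6323 -0.1013  0.1956] [ 0.6264 -0.1363  0.1907]
tray rim 177 [0.3541 0.2872 0.014 ] [0.4786 0.4186 0.0251]
((0.4171231985092163, 0.35269755125045776), (0.12394876033067703, 0.13016611337661743), 1.2309587001800537)
top roof 5674 [ 0.60726213 -0.18306215  0.14008463] [0.73534316 0.15390756 0.16992554] 0.15729471023119962
((0.6714593768119812, -0.015095382928848267), (0.11010060459375381, 0.33311334252357483), 3.6077122688293457)
blue 436 [ 0.6202 -0.069   0.0287] [0.6488 0.0311 0.1976]
  top 120 [ 0.6218 -0.0477  0.1651] [0.6309 0.0119 0.1976] [ 0.6245 -0.0178  0.1924]
red 383 [0.6067 0.0426 0.0384] [0.6435 0.1436 0.1985]
  top 100 [0.6067 0.0626 0.1663] [0.6149 0.1238 0.1985] [0.6104 0.0944 0.1934]
yel 1541 [ 0.6207 -0.182   0.0175] [0.9331 0.4    0.1986]
  top 96 [ 0.6207 -0.1603  0.1652] [ 0.6292 -0.0987  0.1986] [ 0.6243 -0.1284  0.1925]
tray rim 369 [0.3521 0.2903 0.014 ] [0.5544 0.5704 0.027 ]
((0.45218464732170105, 0.4305046498775482), (0.2844045162200928, 0.19800956547260284), 88.67687225341797)
```

Run:
```python
from h import *
for n in("scene","top"):
    f=np.load(n+"0.npz");W=cloud(n,f['d']);p=f['p']
    hsv=cv2.cvtColor(p,cv2.COLOR_BGR2HSV)
    x,y,z=W[...,0],W[...,1],W[...,2]
    m=(cv2.inRange(hsv,(95,90,30),(130,255,255))>0)&(abs(y)<.1)&(x>.6)&(x<.67)&(z>.165)
    q=W[m]; a=np.polyfit(q[:,1],q[:,0],1); print(n,len(q),"lip x=f(y)",a,"yaw",-np.degrees(np.arctan(a[0])),"ymid",(q[:,1].min()+q[:,1].max())/2,"x at mid",np.polyval(a,-.018))
    print(np.percentile(q[:,0],[2,50,98]),np.percentile(q[:,1],[2,50,98]), q[:,2].max())
    rr=(abs(z-.157)<.008)&(x>.6)&(x<.8)&(abs(y)<.2)
    q=W[rr]
    for lo,hi in((-.17,-.09),(-.06,.025),(.05,.14)):
        B=[];F=[];C=[]
        for c in np.arange(lo,hi,.006):
            s=q[(q[:,1]>c)&(q[:,1]<c+.006)]
            if len(s): B.append(s[:,0].max());F.append(s[:,0].min());C.append(c+.003)
        print("roof back slope",np.polyfit(C,B,1),"front med",np.median(F))
    blk=(p.max(2)<70)&(x>.2)&(x<.5)&(y>.2)&(y<.45)&(z>.003)&(z<.03)
    q=W[blk];print(cv2.minAreaRect(q[:,:2].astype(np.float32)))
```

```text
scene 93 lip x=f(y) [-0.0758517   0.62513009] yaw 4.3376759183229705 ymid -0.018960057693787134 x at mid 0.6264954200713375
[0.62323381 0.62659645 0.63201262] [-0.04912473 -0.0249746   0.01010256] 0.19534864588108097
roof back slope [-0.06726768  0.72437839] front med 0.6262687978534622
roof back slope [-0.06980348  0.72524739] front med 0.6256576307430505
roof back slope [-0.06967134  0.72605426] front med 0.620810735604471
((0.35778728127479553, 0.35911035537719727), (0.252040833234787, 0.18163374066352844), 8.091489791870117)
top 124 lip x=f(y) [-0.06719845  0.62385695] yaw 3.844408029595281 ymid -0.017887780988354984 x at mid 0.625066521017258
[0.62198142 0.6245357  0.63063378] [-0.04693845 -0.01775676  0.01068893] 0.19761456429068727
roof back slope [-0.0593036   0.72415692] front med 0.6244746596960489
roof back slope [-0.05328261  0.72443576] front med 0.623141602642975
roof back slope [-0.05797749  0.72422421] front med 0.6102867661312886
((0.348823606967926, 0.32363975048065186), (0.24804925918579102, 0.2655859589576721), 89.25717163085938)
```

View pics/top0z.png

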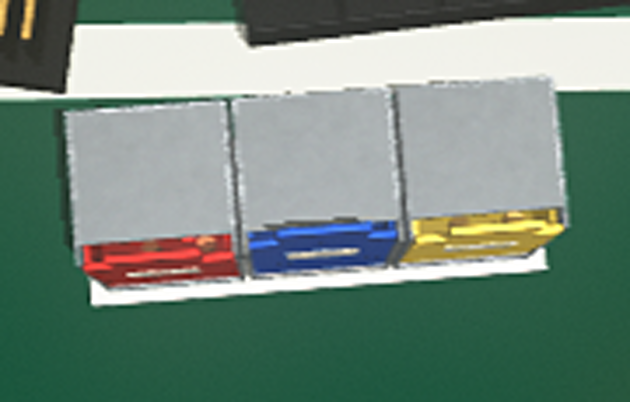

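View pics/scene0z.png

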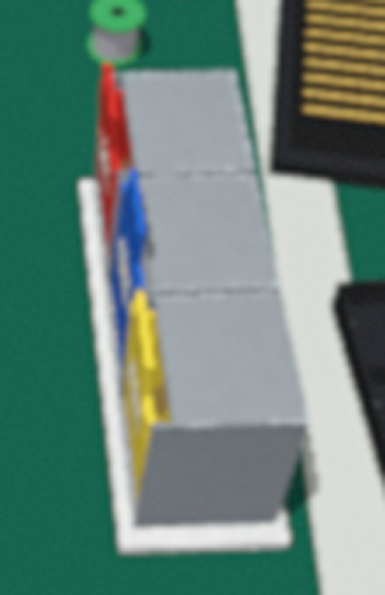

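```bash
cat >> h.py <<'E'
t=0.064
X=np.array([np.cos(t),np.sin(t),0]);Y=np.array([-np.sin(t),np.cos(t),0]);Z=np.array([0,0,1.])
LIP=np.array([.6258,-.0182,.1945]); HINGE=LIP-.170*Z-.003*X
ph=np.pi/2+t/2; Q=[0,float(np.cos(ph)),float(np.sin(ph)),0]
def binp(th,xx,zz,yy=0):
    return HINGE+zz*(-np.sin(th)*X+np.cos(th)*Z)+xx*(np.cos(th)*X+np.sin(th)*Z)+yy*Y
E
python3 - <<'E'
from h import *
from cell import env,kin
print(env.nose_length)
N=env.nose_length
def tcp(th,s=.150,cl=.006): return binp(th,cl,s)+.011*X+N*Z
p0=tcp(0,.147,.016)
for th in np.linspace(0,1.24,6): print(tcp(th), kin.inverse_kinematics(tcp(th),Q) is not None)
env.grip(0.0)
env.reach(p0+np.array([0,0,.06]),Q)
s=env.get_state();print(s['time'],s['tcp_pos'],s['opening'])
print(env.movel(p0,velocity=.08,stop_force=8))
s=env.get_state();print(s['time'],s['tcp_pos'],s['force'])
from cell import camera
for n in("scene","top"):
    p,d=camera(n)
    k=p[60:220,140:360] if n=="top" else p[80:290,230:390]
    cv2.imwrite(f"pics/{n}1.png",cv2.resize(k,None,fx=2.6,fy=2.6,interpolation=cv2.INTER_CUBIC))
E
```

```text
0.0726
[ 0.63977134 -0.01730461  0.2471    ] True
[ 0.60284368 -0.01967121  0.24398359] True
[ 0.56780922 -0.02191649  0.23187945] True
[ 0.5368117  -0.02390304  0.21152824] True
[ 0.51174783 -0.02550932  0.18417524] True
[ 0.49415126 -0.02663704  0.15149415] True
3.6167 [ 0.64985407 -0.0153927   0.30399655] -0.00011651667775679579
False
4.5167 [ 0.65008989 -0.01682272  0.24455311] [-0.21371359 -0.08325434  0.69700811]
```

View pics/scene1.png

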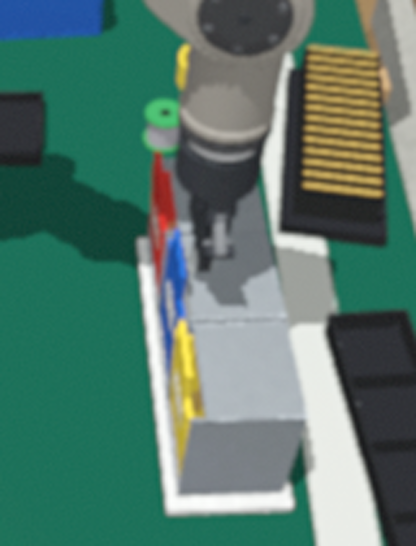

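View pics/top1.png

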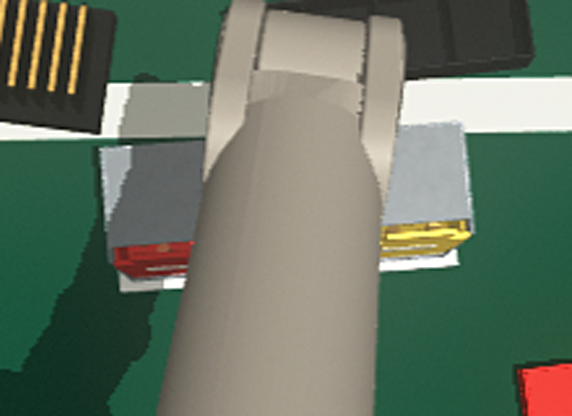

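The scene crop shows the closed fingers (about 208,260) standing behind the blue lip (178,255), over the roof. The top view is hidden by the arm. Now I'll push along the arc.

Run:
```python
from h import *
from cell import env,camera
N=env.nose_length
def tcp(th,s=.150,cl=.005): return binp(th,cl,s)+.011*X+N*Z
for th in np.r_[np.linspace(0.06,1.22,9),1.27,1.31]:
    hit=env.movel(tcp(th),velocity=.09 if th<1.2 else .05,stop_force=14)
    s=env.get_state();print(round(th,2),hit,round(s['time'],2),s['tcp_pos'].round(4),s['force'].round(1))
    if hit: break
p=env.get_state()['tcp_pos']
env.movel(p+np.array([-.0,0,.10]),velocity=.15)
env.reach(p+np.array([-.12,0.25,.20]),Q)
env.grip(.046)
print(env.get_state()['time'])
for n in("scene","top"):
    p,d=camera(n); np.savez(f"{n}2.npz",p=p,d=d); cv2.imwrite(f"pics/{n}2.png",p)
    k=p[80:220,140:360] if n=="top" else p[100:290,210:370]
    cv2.imwrite(f"pics/{n}2z.png",cv2.resize(k,None,fx=3,fy=3,interpolation=cv2.INTER_CUBIC))
```

```text
0.06 False 4.99 [ 0.6297 -0.018   0.2476] [ 0.1 -0.   0.1]
0.2 False 5.38 [ 0.6083 -0.0192  0.245 ] [ 0.8 -0.1  0.2]
0.35 False 5.78 [ 0.5873 -0.0206  0.2398] [0.9 0.4 0.4]
0.49 False 6.17 [ 0.5673 -0.022   0.2316] [-0.   0.5 -0.2]
0.64 False 6.56 [ 0.5487 -0.0231  0.2205] [0.3 0.1 0.7]
0.78 False 6.95 [ 0.5316 -0.0242  0.2068] [ 0.  -0.1  0.4]
0.93 False 7.34 [ 0.5169 -0.0252  0.1908] [ 0.3  0.3 -0.6]
1.08 False 7.73 [ 0.5047 -0.026   0.1729] [ 0.1  0.1 -0.4]
1.22 True 8.22 [ 0.4949 -0.0266  0.1533] [-1.3  0.5  9.9]
10.6667
```

View pics/scene2z.png

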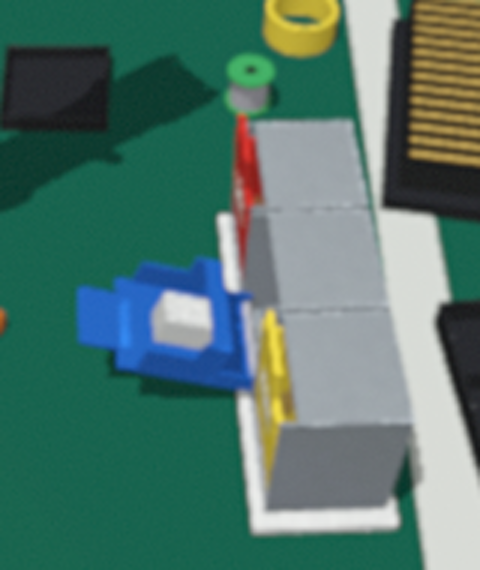

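View pics/top2z.png

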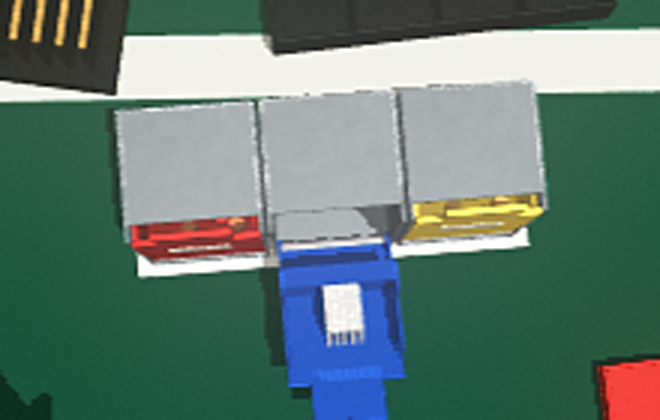

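Run:
```python
from h import *
for n in("scene","top"):
    f=np.load(n+"2.npz");W=cloud(n,f['d']);p=f['p']
    hsv=cv2.cvtColor(p,cv2.COLOR_BGR2HSV)
    R=W-HINGE; a=R@X;b=R@Y;z=W[...,2]
    m=(a>-.2)&(a<0)&(abs(b)<.06)&(z>.02)&(z<.2)
    blue=(cv2.inRange(hsv,(100,120,30),(130,255,255))>0)&m
    i=blue&(abs(b)<.025)&(a<-.12)&(z>.06); q=np.c_[a[i],z[i]-HINGE[2]]; print(n,i.sum(),"lip slope",np.degrees(np.arctan(np.polyfit(q[:,0],q[:,1],1)[0])),"a min",q[:,0].min(),'z there',q[q[:,0].argmin(),1])
    g=(hsv[...,1]<70)&m&(a<-.01)&(abs(b)<.045)&(z>.045)
    nn,l,st,c=cv2.connectedComponentsWithStats(g.astype(np.uint8))
    for k in range(1,nn):
        if st[k,4]>20:
            j=l==k; print(st[k],"a",np.percentile(a[j],[2,50,98]).round(4),"b",np.percentile(b[j],[2,50,98]).round(4),"z",np.percentile(z[j],[2,50,98]).round(4), cv2.minAreaRect(np.c_[a[j],b[j]].astype(np.float32)))
    blk=(p.max(2)<70)&(W[...,0]>.33)&(W[...,0]<.5)&(W[...,1]>.26)&(W[...,1]<.45)&(z>.015)&(z<.03)
    print("tray",blk.sum(),np.percentile(W[blk],[1,99],axis=0).round(4))
```

```text
scene 206 lip slope -18.85796814556472 a min -0.1559223085322713 z there 0.059734485635001375
[261 197  20  19 302] a [-0.0872 -0.0617 -0.0391] b [-0.0173 -0.01    0.0343] z [0.0523 0.0821 0.0968] ((-0.06290541589260101, 0.0064617544412612915), (0.07582663744688034, 0.04962145537137985), 88.86532592773438)
tray 156 [[0.3572 0.2882 0.015 ]
 [0.4784 0.4181 0.0249]]
top 298 lip slope -19.098999293431383 a min -0.15819809449166256 z there 0.05986981322121593
[247 174  14  21 224] a [-0.088  -0.0642 -0.0414] b [-0.018  -0.0009  0.0138] z [0.0549 0.0885 0.097 ] ((-0.06551653891801834, -0.002413857728242874), (0.03351026400923729, 0.05003535374999046), 89.69523620605469)
tray 344 [[0.3529 0.2912 0.0154]
 [0.4769 0.4135 0.026 ]]
```

The scene crop shows the blue bin fully forward, its lip sloping about 19° at (95,315), with the sink lying on the wall at (182,318). The top crop agrees: sink at (343,313), square to the hinge.

```bash
cat >> h.py <<'E'
from scipy.spatial.transform import Rotation as Ro
def quat(tilt,yaw):  # fingers tilted outward (+X of yaw) by tilt
    xx=np.array([np.cos(yaw),np.sin(yaw),0]);yy=np.array([-np.sin(yaw),np.cos(yaw),0])
    z=np.sin(tilt)*xx-np.cos(tilt)*Z
    q=Ro.from_matrix(np.c_[np.cross(yy,z),yy,z]).as_quat(); return [float(q[3]),*map(float,q[:3])],z
E
python3 - <<'E'
from h import *
from cell import env,camera,kin
print(quat(0,t)[0],Q)
for yaw in(t,.3,.6):
    q,z=quat(np.radians(20),yaw); g=np.array([.416,.3525,.03]); print(yaw,kin.inverse_kinematics(g-.054*z,q),kin.inverse_kinematics(g-.054*z+.15*Z,q))
G=HINGE-.0665*X-.0018*Y; G[2]=.1340
env.reach(G+np.array([0,0,.12]),Q)
hit=env.movel(G+.03*Z,velocity=.12,stop_force=10)
hit=hit or env.movel(G,velocity=.04,stop_force=6)
s=env.get_state();print(hit,s['time'],s['tcp_pos'],G,s['force'],s['opening'])
if not hit or s['tcp_pos'][2]<.142:
    if hit: env.movel(s['tcp_pos']+.002*Z,velocity=.05)
    env.grip(.0,f_grip=35)
    s=env.get_state();print(s['time'],s['tcp_pos'],s['force'],s['opening'])
    env.movel(s['tcp_pos']+.04*Z,velocity=.06)
    s=env.get_state();print(s['time'],s['tcp_pos'],s['force'],s['opening'])
p,d=camera("scene"); np.savez("scene3.npz",p=p,d=d)
cv2.imwrite("pics/scene3.png",cv2.resize(p[80:290,210:370],None,fx=2.8,fy=2.8,interpolation=cv2.INTER_CUBIC))
E
```

```text
[0.0, -0.03199453894628012, 0.9994880436891754, 0.0] [0, -0.031994538946280085, 0.9994880436891754, 0]
0.064 [-1.17352758  0.5477791   0.2454479   2.21920293  0.71619754  0.22519966
 -0.02938876] [-1.2850256   0.25812589  0.36287089  2.14879782  0.34100172  0.55075361
  0.41771041]
0.3 [-0.96219174  0.51890469  0.03476973  2.24092338  1.09606735  0.21047445
 -0.12372469] [-1.24635689  0.23357211  0.35888017  2.17987611  0.2584342   0.46711896
  0.74753889]
0.6 [-0.71543503  0.51420473 -0.18263842  2.25024073  1.33378593  0.18249282
  0.01181079] [-1.1523842   0.21575806  0.32160297  2.19817468  0.04311215  0.39984387
  1.28460809]
False 13.7917 [ 0.55667888 -0.02451873  0.13411797] [ 0.55655741 -0.02444128  0.134     ] [-0.5901841   0.45496012 -0.58664562] 0.0460518698173685
14.0667 [ 0.55671168 -0.02428218  0.13437372] [-5.12143672e-01 -9.48926017e-04  3.61322375e+00] 0.029571182921898184
14.8917 [ 0.5567319  -0.02423187  0.17449675] [ 0.22558328  0.36012642 -0.1224842 ] 0.029419199970283947
```

View pics/scene3.png

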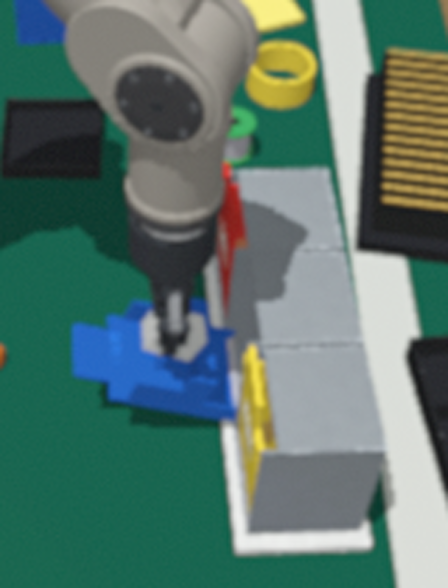

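The opening is 29.5 mm, and the sink sits between the fingers at (172,335), above the open bin. Now I'll carry it to the tray.

Run:
```python
from h import *
from cell import env,camera,kin
p=env.get_state()['tcp_pos']
env.movel(np.array([p[0]-.03,p[1],.27]),velocity=.15)
q,z=quat(np.radians(20),t); g=np.array([.416,.3525,.029])
T=g-.054*z
env.reach(T+.12*Z,q)
s=env.get_state();print(s['time'],s['tcp_pos'],T,s['force'],s['opening'])
for n in("scene","top"):
    p,d=camera(n); np.savez(n+"4.npz",p=p,d=d)
    k=p[70:230,170:330] if n=="scene" else p[170:320,40:200]
    cv2.imwrite(f"pics/{n}4.png",cv2.resize(k,None,fx=3,fy=3,interpolation=cv2.INTER_CUBIC))
```

```text
17.2333 [0.39840872 0.35029062 0.19977189] [0.39756872 0.35131879 0.0797434 ] [-0.04651809  0.69202208 -0.72740452] 0.02971446090052425
```

View pics/scene4.png

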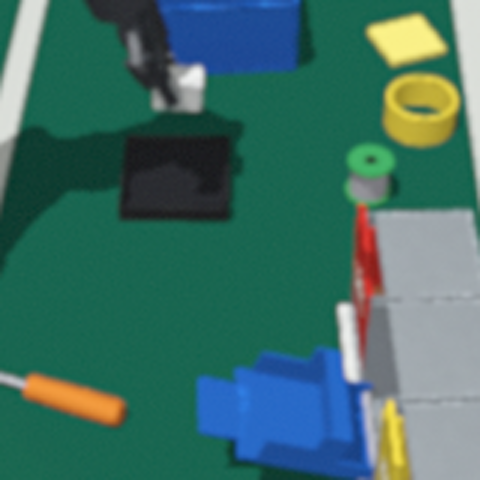

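View pics/top4.png

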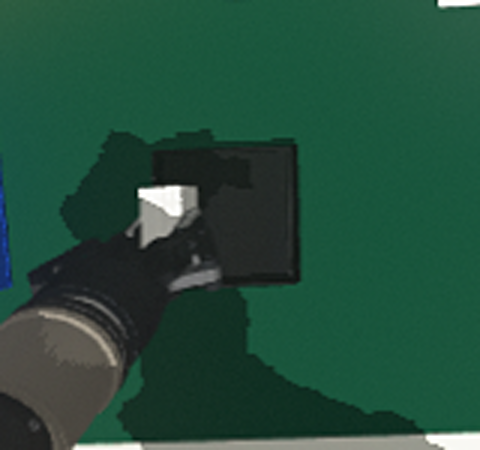

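The sink is held level above the tray: scene crop (180,88), tray around (177,178).

Run:
```python
from h import *
from cell import env,camera,kin
q,z=quat(np.radians(20),t); g=np.array([.416,.3525,.029]); T=g-.054*z
hit=env.movel(T+.02*Z,velocity=.10,stop_force=10)
if not hit: hit=env.movel(T-.006*Z,velocity=.03,stop_force=4)
s=env.get_state();print(hit,s['time'],s['tcp_pos'],T,s['force'],s['opening'])
if hit and s['tcp_pos'][2]<T[2]+.01:
    env.grip(.046); env.dwell(.2)
    p=env.get_state()['tcp_pos']
    env.movel(p-.11*z,velocity=.12)
    env.reach(p-.11*z+np.array([-.08,.15,.1]),Q)
    print(env.get_state()['time'])
for n in("scene","top"):
    p,d=camera(n); np.savez(n+"5.npz",p=p,d=d)
    k=p[70:230,170:330] if n=="scene" else p[170:320,40:200]
    cv2.imwrite(f"pics/{n}5.png",cv2.resize(k,None,fx=3,fy=3,interpolation=cv2.INTER_CUBIC))
    W=cloud(n,d); x,y,zz=W[...,0],W[...,1],W[...,2]
    m=(p.min(2)>100)&(abs(x-.416)<.06)&(abs(y-.3525)<.06)&(zz<.08)
    if m.sum(): print(n,m.sum(),np.percentile(W[m],[2,50,98],axis=0).round(4))
```

```text
True 19.1083 [0.39726963 0.35032651 0.081129  ] [0.39756872 0.35131879 0.0797434 ] [-0.73558542 -0.14496896  5.35078209] 0.029373969715385244
21.5083
scene 242 [[0.3908 0.3324 0.0014]
 [0.4224 0.3406 0.0271]
 [0.4479 0.4089 0.0397]]
top 314 [[0.3958 0.3354 0.0027]
 [0.4205 0.3464 0.037 ]
 [0.4449 0.3795 0.0415]]
```

View pics/scene5.png

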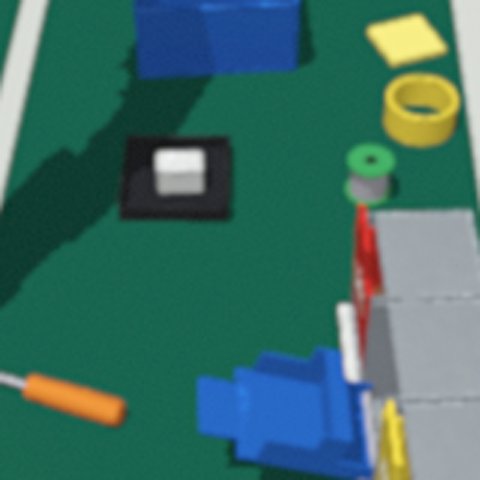

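View pics/top5.png

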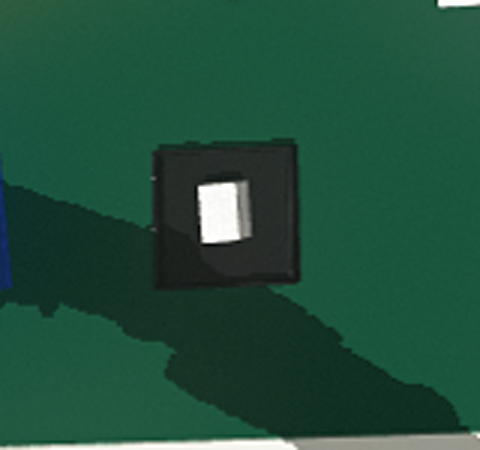

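Both views show the sink lying flat near the middle of the black tray (scene crop 180,172; top crop 222,212). The arm is clear and the bin is still open.

Run:
```python
from cell import job,env
print(env.get_state()['force'].round(2)); job.job_done()
```

```text
[-0.16  0.25  0.02]
the job is handed in; nothing more can be done
```

The job is handed in: the heat sink is in the black tray and the blue bin is tilted open. The interface gives no verdict, so this rests on my own last checks.

- **What I did:** I pushed the blue lip forward with the closed fingers until the bin met its stop. I then gripped the sink across its 30 mm side and lifted it out. I levelled it by tilting the tool 20°, lowered it until it touched the tray floor, and released it.
- **Sink in the tray:** it lies flat, with its top at about 40 mm and so its centre at about 21–23 mm. Sideways it is within about 10 mm of the tray's centre.
- **Blue bin:** its lip sloped about 19° after the push, which is about 1.24 rad and agrees with the 1.22 rad stop within measurement error. It still looked open in the last picture.
- **Robot:** it was clear of everything, with a tool force of about 0.3 N. About 22 s of the 53 s had gone.

No check failed. The two cameras agreed to about 2–3 mm where I compared them. The exception was the arm blocking the top view before the push, so only the scene camera showed the fingers behind the lip.

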